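Drift a floating strip into line and fit the shoulder bolt

TASK

Under the sloping cover plate of the stand a drilled strip floats out of line with the plate's two holes. Take the drift (the tool with the long slim handle) from the rack, feel for the strip's hole through the cover's left hole without forcing it, and push the drift home until its collar lies flat on the cover; leave it there to hold the line. Then push the thumb bolt from the rack fully home into the cover's right hole and let go.

Things in the scene. Friction and masses are not known exactly. Their poses are not given: they have to be found in the camera images.
- stand: Dark steel stand, base 88 x 156 mm, fixed. Origin: on its underside; x to the slope's high side, y left, z up. Under its cover floats an unlisted steel strip, 8 mm thick, top face 12.4 mm below the cover's, two 10 mm through holes 80 mm apart. It slides only along y, starts anywhere within 7.5 mm either side of in line, and stays where put (friction 2.5 N). Below it is free space.
- cover: Bright steel plate fixed on the stand, 60 (own x, up the slope) x 148 (own y, left) x 12 mm, sloping 30 degrees down towards the robot. Origin: centre of its top face, 85 mm above the table; z is the normal out of that face: holes are entered along -z. Two 20 mm through holes. More than 90 N between drift or bolt and the cover or strip is forcing.
- left_hole (a point): Centre of the mouth of the cover's left (+y) hole, on the top face, at own (0, +40, 0) mm of the cover; axes as the cover's. The drift belongs here. A tip that meets solid strip is stopped 12.4 mm below the top face, well short of home; in line, the strip's hole is concentric with this one.
- right_hole (a point): Centre of the mouth of the cover's right (-y) hole, on the top face, at own (0, -40, 0) mm of the cover; axes as the cover's. The bolt belongs here; it enters the strip only when that is in line.
- rack: Dark steel block, 50 x 120 x 45 mm high, fixed on the table right of the stand, a row of three 20 mm holes through it at own y = +36, 0, -36 mm. Origin: centre of its underside. Drift and bolt hang in the two end holes, either way round; the middle one is empty. The drift is clear of it when raised 43 mm, the bolt 28 mm.
- drift: Round stepped steel drift, 0.09 kg. Origin: centre of the collar's underside; z up the handle. Collar 26 mm across, 4 mm high; slim handle 14 mm across up to z = 46 mm. Below: 18 mm across to z = -3, cone to 9 mm at -12, 9 mm to -21, taper to 7 mm at -27, straight 7 mm nose, blunt end at -43 mm. Starts upright in the rack, collar on its top.
- bolt: Round steel thumb bolt, 0.08 kg. Origin: centre of the flange's underside; z up the head. Flange 26 mm across, 4 mm high, then head 20 mm across up to z = 22 mm. Below: 17 mm across to z = -3 mm, cone to 8 mm at -12, shank 8 mm, chamfered to 4 mm over its last 2.5 mm, end at -28 mm. Starts upright in the rack, flange on its top.
There are look-alikes about, which are no part of the job. Leave any orange look-alike of the bolt alone.

How it is judged (in metres and radians):
On the way, in this order (a step that is already met when the one before it is completed fails the run):
1. the drift is home in the left hole, its collar on the cover (distance between drift and left_hole below 0.003 m and angle between the z axis of drift and the z axis of cover, either way round below 0.1 rad), for 0.2 s.
2. the bolt is home in the right hole, the drift still home (all of step 1 and distance between bolt and right_hole below 0.003 m and angle between the z axis of bolt and the z axis of cover, either way round below 0.1 rad), for 0.2 s.
At the end, for the whole second after the job is handed in: The drift's collar underside is within 3 mm of the left hole's mouth and the bolt's flange underside within 3 mm of the right hole's mouth, both square to the cover within 0.1 rad and at rest (all of step 2 and linear speed of each of drift, bolt below 0.02 m/s); the robot touches nothing.
It fails at once if the drift or the bolt is forced against the cover or strip with more than 90 N (contact force between any of drift, bolt and cover above 90 N).
It also fails if it takes over 72 s, if anything falls off the work surface, if the arm or the gripper's body presses on something with over 40 N, if the wrist force passes 120 N, or if a joint passes its speed limit or range.

ROBOT

A 6-joint arm with a two-finger parallel gripper is mounted at the origin on a cart in front of the work surface, level with it; the furniture and walls round the work are solid. World frame = base frame: x ahead of the robot, y to its left, z up, the work surface at z = 0. Lengths are in m, angles in degrees, forces in N, time in s.
With the tool pointing down it reaches from about 0.375 to 0.9 m from the base axis. Payload 3.1 kg.
Tool frame: the origin (TCP) lies at the very end of the fingers, on their centre line; the grasp point (between the pads) lies bot.grip_point_offset behind it (bot.grip_point_offset is the distance from the TCP to the grasp point, in m); z points along the fingers, y is the line along which they close (so a half turn about z gives the same grasp; the last joint's range is limited). The gripper opens to 87 mm and grips with 3 to 60 N. Pads are 19 mm wide; open, the fingers measure 117 mm over their backs; the gripper's body (75 mm by 190 mm) begins 51 mm behind the grasp point.
Start: joints at [-81.732, 30.224, 82.088, -0, 67.689, -10.227], TCP at [0.198, -0.593, 0.223] pointing down, gripper open.
Joint ranges: [-176.69, 176.69], [-43.24, 126.21], [12.49, 139.97], [-82, 262], [0, 151.66], [-163.58, 163.58]. Speed limits (degrees/s): [159.86, 159.86, 180, 180, 180, 180].

INTERFACE

Orientations are given as a 3x3 rotation matrix whose columns are the frame's x, y, z axes.
In Python, from rig import bot, viewer, ticket gives the robot as it stands.
- The arm moves only by the tool servo_tool, never from a script. Its argument "targets" is a list of rows, each an object with "offset": the shift along the tool's x, y, z in m, a list of three; "dr": the turn, a rotation vector about the tool's x, y, z in degrees, a list of three. In form: [{"offset": [x, y, z], "dr": [ax, ay, az]}, ...]. A call has 1 to 20 rows; each row is the pose to reach, as a shift and turn from the pose commanded when the call began, along the tool's axes at that moment; what a row does not reach only later rows make up. A row lasts 1/12 s, in which the tool goes at most 41.7 mm and 7.16 degrees, less where a joint would pass 70% of its speed; a pose out of reach is approached as far as the arm can. A call with a gripper value outside its range is refused whole. "gripper" is the gripper command: -1 is fully open, 1 is shut, values between are in proportion, set as the call begins (left out, the last holds). The fingers move at their own pace and stop on an object; the grip force is fixed at half the most. Time passes only in rows, so rows that repeat a pose let the fingers close. It gives the time, the measured TCP pose, the force, the opening and the grip force at its end, in the units of the state.
- bot.read_state(): the state, without advancing time (a new reading comes with each control period).
- viewer.capture(name): name is "scene" or "side" or "wrist"; returns a dict with "color" (420x560x3 uint8, red, green, blue), "camera_matrix" (3x3 intrinsics, pixels), "R" (3x3) and "t" (3): a world point X has camera coordinates R X + t. Camera axes: x right, y down, z forward; pixel columns grow to the right and rows downward; lengths in m; the calibration is good to about 2 mm. The wrist camera is an equidistant fisheye: a pixel r from the principal point sees the ray r / f radians off the axis. A picture is of the moment at which its call begins. There is no depth.
- ticket.hand_in(): hands the job in; it is judged then, once.
The state is a dict: "time_s": time; "joint_positions": joint angles; "qvel": joint speeds; "tau": joint torques, N m; "position": TCP position; "tcp_rot": TCP orientation; "force": force on the tool from outside, world axes, zero at the start; "moment": the same for the moment, N m; "opening": opening from 0.0 (shut) to 1.0 (fully open); "grasp_force": force on a finger pad.
Only numpy, scipy, OpenCV 4.12 (cv2) and the standard library are available. Lean on these libraries where they do the work, as an engineer would, in place of code of your own. Each camera call takes 0.05 s, during which the arm holds its last target. There are 200 camera calls.

## Working session

There is one attempt and no reset: what is moved stays moved. The work goes in short steps, Python scripts to look and compute and a tool call to move; the robot and the scene stay as the last step left them, time stands still between calls to the robot, and variables do not carry over. Pictures are saved under pics/ and viewed, at most 14 in all, crops included, and the job is handed in when it is done.

Besides the shell and the picture viewer there is one more tool, called after "Request:" as name(argument=value, ...), one argument or row to a line, values as JSON. servo_tool: Moves the arm, as the interface text tells. Its arguments: {"type":"object","properties":{"targets":{"type":"array"},"gripper":{"type":"number"}},"required":["targets"]}

```bash
mkdir -p pics; ls; cat > h.py <<'E'
import numpy as np, cv2
from rig import bot, viewer, ticket
def cap(n,f=None):
    c=viewer.capture(n)
    if f: cv2.imwrite('pics/'+f,cv2.cvtColor(c['color'],cv2.COLOR_RGB2BGR))
    return c
def ray(c,uv):
    K=np.array(c['camera_matrix']);R=np.array(c['R']);t=np.array(c['t'])
    x=(uv[0]-K[0,2])/K[0,0];y=(uv[1]-K[1,2])/K[1,1]
    if c.get('fish'):
        th=np.hypot(x,y);s=np.sin(th)/th if th>1e-9 else 1;d=np.array([x*s,y*s,np.cos(th)])
    else: d=np.array([x,y,1.])
    return -R.T@t, R.T@(d/np.linalg.norm(d))
def plane(c,uv,z):
    o,d=ray(c,uv);return o+d*(z-o[2])/d[2]
def proj(c,X):
    K=np.array(c['camera_matrix']);p=np.array(c['R'])@X+np.array(c['t'])
    if c.get('fish'):
        r=np.hypot(p[0],p[1]);th=np.arctan2(r,p[2]);q=p[:2]/max(r,1e-9)*th
    else: q=p[:2]/p[2]
    return q*[K[0,0],K[1,1]]+K[:2,2]
def wrist(f=None):
    c=cap('wrist',f);c['fish']=1;return c
E
python3 - <<'E'
from h import *
print(bot.grip_point_offset,bot.read_state())
for n in('scene','side','wrist'):
    c=cap(n,n+'0.png');print(n,c['camera_matrix'],c['R'],c['t'])
a=[cv2.imread(f'pics/{n}0.png') for n in('scene','side')]
E
```

```text
pics
0.0187 {'time_s': 0.0, 'joint_positions': array([-8.17323886e+01,  3.02798783e+01,  8.21575840e+01,  2.69998476e-04,
        6.76881273e+01, -1.02276744e+01]), 'qvel': array([-0.05662658, -0.04690706, -0.00328676,  0.01455249,  0.06680575,
       -0.02012963]), 'tau': array([-2.98668192e-04, -4.40042925e+01, -1.76594138e+01,  6.30257791e-02,
        5.83141192e-02, -1.68120514e-04]), 'position': array([ 0.19818387, -0.59196625,  0.2215552 ]), 'tcp_rot': array([[ 9.48350390e-01,  3.17224592e-01, -3.10881450e-04],
       [ 3.17224501e-01, -9.48347989e-01,  2.16979836e-03],
       [ 3.93489602e-04, -2.15634833e-03, -9.99997598e-01]]), 'force': array([ 0.7419299 ,  0.04159557, -0.81323927]), 'moment': array([-0.01417823, -0.03052207, -0.02245021]), 'grasp_force': 0.0, 'opening': 0.9994781638663156}
scene [[486.71056296   0.         274.81736906]
 [  0.         486.71056296 212.38520697]
 [  0.           0.           1.        ]] [[-0.45966095 -0.88796757  0.01501343]
 [-0.55367236  0.27331169 -0.78660513]
 [ 0.6943765  -0.36988419 -0.61727382]] [0.21678802 0.38241609 0.58913346]
side [[488.60077582   0.         280.65375507]
 [  0.         488.60077582 214.45702221]
 [  0.           0.           1.        ]] [[ 0.9883648  -0.15078403 -0.01998   ]
 [-0.09939022 -0.54080964 -0.83525237]
 [ 0.11513734  0.82751985 -0.54950367]] [-0.5235573   0.07628697  0.96831527]
wrist [[325.1922621    0.         278.70512046]
 [  0.         325.1922621  209.57696164]
 [  0.           0.           1.        ]] [[ 0.31791607 -0.94811796 -0.00130748]
 [-0.91313284 -0.30655569  0.26872296]
 [-0.25518188 -0.08423744 -0.96321662]] [-0.62477296 -0.03225007  0.39032274]
```

View pics/scene0.png

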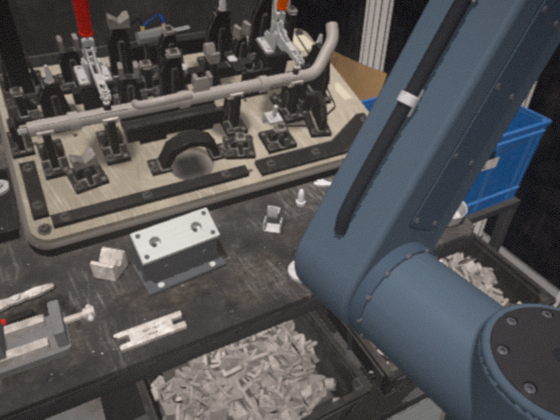

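View pics/side0.png

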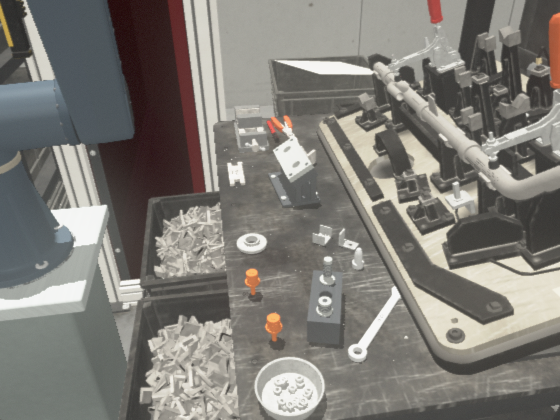

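Scene: the cover has holes near (154,241) and (199,227). Side: the rack is at about (325,305), with the drift in its far hole (327,265) and the bolt near (325,302). The orange look-alikes are at (252,280) and (274,322). I'll zoom in for measurement.

```bash
python3 - <<'E'
import cv2,numpy as np
a=cv2.imread('pics/scene0.png')[195:300,110:240];b=cv2.imread('pics/side0.png')[245:350,290:365];d=cv2.imread('pics/side0.png')[125:215,260:330]
f=lambda x,s:cv2.resize(x,None,fx=s,fy=s,interpolation=cv2.INTER_CUBIC)
A=f(a,3);B=f(b,5);D=f(d,3)
o=np.zeros((590,800,3),np.uint8);o[:315,:390]=A;o[:525,400:775]=B;o[318:588,:210]=D
cv2.imwrite('pics/z.png',o)
E
```

```text
(no output)
```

View pics/z.png

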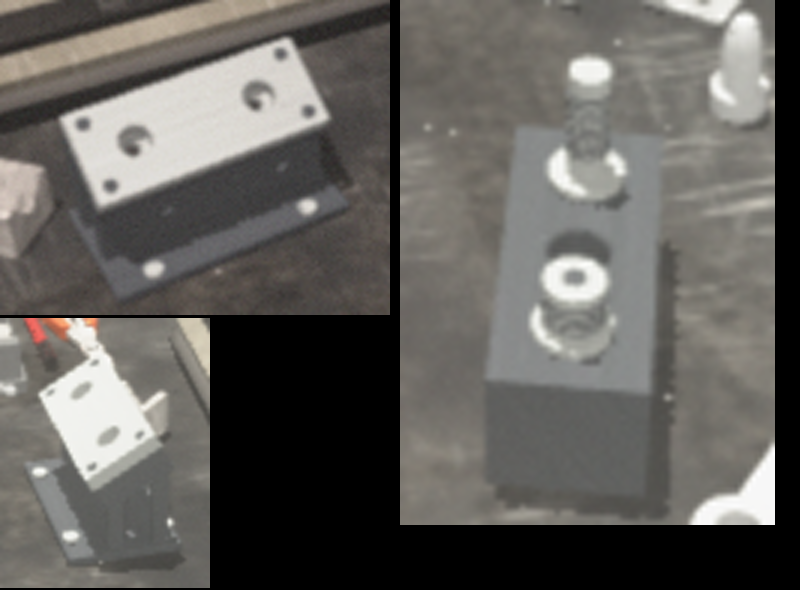

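```bash
python3 - <<'E'
from h import *
s=cap('scene');d=cap('side')
def tri(p,q):
    o1,a=ray(s,p);o2,b=ray(d,q)
    A=np.c_[a,-b];k=np.linalg.lstsq(A,o2-o1,rcond=None)[0]
    P,Q=o1+k[0]*a,o2+k[1]*b;return (P+Q)/2,np.linalg.norm(P-Q)
L=tri((155.3,242),(287,149));R=tri((196,227),(296.3,164));print('L',L,'R',R,np.linalg.norm(L[0]-R[0]))
v=L[0]-R[0];print('stand yaw',np.degrees(np.arctan2(-v[0],v[1])))
for n,c,l,r in(('sc',s,(155.3,242),(196,227)),('sd',d,(287,149),(296.3,164))):
    print(n,plane(c,l,.085),plane(c,r,.085))
cs=[plane(s,(110+x/3,195+y/3),z) for x,y,z in((62,120,.1),(290,38,.1),(330,117,.07),(103,207,.07))];print(cs)
D=plane(d,(328,258.6),.091);B=plane(d,(325,300.8),.067);print(D,B,np.linalg.norm(D-B),np.degrees(np.arctan2(*(D-B)[:2])))
E
```

```text
L (array([0.57420503, 0.18909927, 0.08257565]), np.float64(0.003576854506516519)) R (array([0.58190712, 0.10994911, 0.08258262]), np.float64(0.004114557846289713)) 0.07952402605324181
stand yaw 5.557946565049852
sc [0.56875047 0.18941104 0.085     ] [0.57602039 0.11074196 0.085     ]
sd [0.57501114 0.1871752  0.085     ] [0.5829543  0.10860772 0.085     ]
[array([0.58843083, 0.22558859, 0.1       ]), array([0.60328492, 0.07819921, 0.1       ]), array([0.5546888 , 0.07286462, 0.07      ]), array([0.53896421, 0.2196157 , 0.07      ])]
[ 0.57279468 -0.23648698  0.091     ] [ 0.55245372 -0.30628792  0.067     ] 0.07656321366284341 16.246852307872583
```

```bash
cat >> h.py <<'E'
from scipy.spatial.transform import Rotation as Ro
def Rdown(h): # tool down, x heading h deg
    a=np.radians(h);x=np.array([np.cos(a),np.sin(a),0]);z=np.array([0,0,-1.]);return np.c_[x,np.cross(z,x),z]
def go(p,Rt=None):
    s=bot.read_state();R0=s['tcp_rot'];Rt=R0 if Rt is None else Rt
    print('off',np.round(R0.T@(np.array(p)-s['position']),4),'dr',np.round(Ro.from_matrix(R0.T@Rt).as_rotvec(degrees=True),2))
E
python3 - <<'E'
from h import *
go((.573,-.236,.20),Rdown(73.7))
c=wrist();o=-c['R'].T@c['t'];s=bot.read_state();print('cam in tool',s['tcp_rot'].T@(o-s['position']),s['tcp_rot'].T@c['R'].T)
s=cap('scene');print(plane(s,(190,165),.06),plane(s,(190,130),.1), plane(s,(220,100),.12))
E
```

```text
off [ 0.4685 -0.219   0.0224] dr [-5.00e-02 -4.00e-02 -5.52e+01]
cam in tool [ 0.07421321  0.00051753 -0.16198883] [[ 7.22078088e-04 -9.63138888e-01 -2.69003644e-01]
 [ 9.99999688e-01  6.09342068e-04  5.02583602e-04]
 [-3.20142575e-04 -2.69003923e-01  9.63139028e-01]]
[0.81897375 0.03837762 0.06      ] [0.90333419 0.00449436 0.1       ] [ 0.98389906 -0.10618531  0.12      ]
```

Request:
servo_tool(
  targets=[
    {"offset": [0.4685,-0.219,0.022],"dr": [0,0,-55.2]},
    {"offset": [0.4685,-0.219,0.022],"dr": [0,0,-55.2]},
    {"offset": [0.4685,-0.219,0.022],"dr": [0,0,-55.2]},
    {"offset": [0.4685,-0.219,0.022],"dr": [0,0,-55.2]},
    {"offset": [0.4685,-0.219,0.022],"dr": [0,0,-55.2]},
    {"offset": [0.4685,-0.219,0.022],"dr": [0,0,-55.2]},
    {"offset": [0.4685,-0.219,0.022],"dr": [0,0,-55.2]},
    {"offset": [0.4685,-0.219,0.022],"dr": [0,0,-55.2]},
    {"offset": [0.4685,-0.219,0.022],"dr": [0,0,-55.2]},
    {"offset": [0.4685,-0.219,0.022],"dr": [0,0,-55.2]},
    {"offset": [0.4685,-0.219,0.022],"dr": [0,0,-55.2]},
    {"offset": [0.4685,-0.219,0.022],"dr": [0,0,-55.2]},
    {"offset": [0.4685,-0.219,0.022],"dr": [0,0,-55.2]},
    {"offset": [0.4685,-0.219,0.022],"dr": [0,0,-55.2]},
    {"offset": [0.4685,-0.219,0.022],"dr": [0,0,-55.2]},
    {"offset": [0.4685,-0.219,0.022],"dr": [0,0,-55.2]},
  ],
)

```text
time_s: 1.68
position: [0.5724, -0.2369, 0.2004]
tcp_rot: [[0.281, 0.96, -0.001], [0.96, -0.281, -0.0], [-0.001, -0.001, -1.0]]
force: [0.3, -0.4, -0.3]
opening: 1.0
grasp_force: 0.0
```

```bash
python3 - <<'E'
from h import *
c=wrist('w1.png');s=bot.read_state();print(s['position'],s['joint_positions'],s['time_s'],s['force'])
for X in((.573,-.236,.091),(.573,-.236,.045),(.552,-.306,.067)):print(proj(c,np.array(X)))
E
```

```text
[ 0.57223117 -0.23732897  0.20052011] [-3.28326551e+01  3.12163433e+01  8.41838058e+01 -3.34419823e-02
  6.46259594e+01 -1.64460421e+01] 1.7333 [ 0.13102916  0.69617828 -0.03345027]
[278.00838696 205.59518784]
[278.12788386 193.73559823]
[277.57401604 269.58124166]
```

View pics/w1.png

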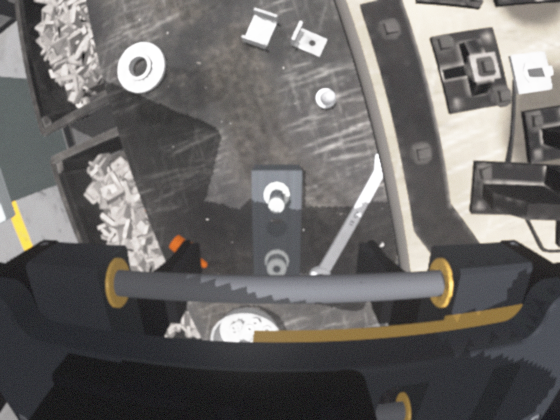

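The handle top is at (277,205) and the collar at (276,192), within 2 px of the prediction, so I'm descending.

Request:
servo_tool(
  targets=[
    {"offset": [0.001,0.001,0.04],"dr": [0,0,0]},
    {"offset": [0.001,0.001,0.08],"dr": [0,0,0]},
    {"offset": [0.001,0.001,0.115],"dr": [0,0,0]},
    {"offset": [0.001,0.001,0.14],"dr": [0,0,0]},
    {"offset": [0.001,0.001,0.1445],"dr": [0,0,0]},
    {"offset": [0.001,0.001,0.1445],"dr": [0,0,0]},
    {"offset": [0.001,0.001,0.1445],"dr": [0,0,0]},
  ],
)

```text
time_s: 2.32
position: [0.5747, -0.2372, 0.0571]
tcp_rot: [[0.282, 0.959, 0.001], [0.959, -0.282, -0.001], [-0.001, 0.002, -1.0]]
force: [-0.1, 0.4, 0.5]
opening: 0.998
grasp_force: 0.0
```

Request:
servo_tool(
  targets=[
    {"offset": [0,0,0],"dr": [0,0,0]},
    {"offset": [0,0,0],"dr": [0,0,0]},
    {"offset": [0,0,0],"dr": [0,0,0]},
    {"offset": [0,0,0],"dr": [0,0,0]},
    {"offset": [0,0,0],"dr": [0,0,0]},
    {"offset": [0,0,0],"dr": [0,0,0]},
    {"offset": [0,0,0],"dr": [0,0,0]},
    {"offset": [0,0,0],"dr": [0,0,0]},
    {"offset": [0,0,0],"dr": [0,0,0]},
    {"offset": [0,0,0],"dr": [0,0,0]},
  ],
  gripper=1,
)

```text
time_s: 3.15
position: [0.5743, -0.2357, 0.056]
tcp_rot: [[0.281, 0.96, -0.0], [0.96, -0.281, 0.0], [0.0, -0.0, -1.0]]
force: [0.0, -0.3, 0.1]
opening: 0.323
grasp_force: 0.0
```

Request:
servo_tool(
  targets=[
    {"offset": [0,0,-0.01],"dr": [0,0,0]},
    {"offset": [0,0,-0.03],"dr": [0,0,0]},
    {"offset": [0,0,-0.06],"dr": [0,0,0]},
    {"offset": [0,0,-0.1],"dr": [0,0,0]},
    {"offset": [0,0,-0.14],"dr": [0,0,0]},
    {"offset": [0,0,-0.14],"dr": [0,0,0]},
  ],
)

```text
time_s: 3.65
position: [0.5792, -0.2385, 0.2055]
tcp_rot: [[0.281, 0.96, 0.015], [0.96, -0.28, -0.009], [-0.005, 0.017, -1.0]]
force: [1.5, -0.0, -0.1]
opening: 0.008
grasp_force: 0.0
```

Closing was too slow: the fingers weren't shut before the lift. I'm checking the drift and reopening.

Request:
servo_tool(
  targets=[
    {"offset": [0,0,0],"dr": [0,0,0]},
    {"offset": [0,0,0],"dr": [0,0,0]},
    {"offset": [0,0,0],"dr": [0,0,0]},
    {"offset": [0,0,0],"dr": [0,0,0]},
    {"offset": [0,0,0],"dr": [0,0,0]},
    {"offset": [0,0,0],"dr": [0,0,0]},
  ],
  gripper=-0.1,
)

```text
time_s: 4.15
position: [0.5738, -0.2354, 0.1948]
tcp_rot: [[0.281, 0.96, -0.002], [0.96, -0.281, 0.001], [0.001, -0.002, -1.0]]
force: [-0.8, 1.4, 0.6]
opening: 0.381
grasp_force: 0.0
```

```bash
python3 - <<'E'
from h import *
c=wrist('w2.png');s=bot.read_state();print(s['position'],s['time_s'],s['opening'])
for X in((.573,-.236,.091),(.573,-.236,.045),(.552,-.306,.067)):print(proj(c,np.array(X)))
i=cv2.imread('pics/w2.png')[130:300,200:360];d=cap('side','s2.png');j=cv2.imread('pics/s2.png')[230:350,270:380]
o=np.zeros((510,800,3),np.uint8);o[:,:480]=cv2.resize(i,(480,510));o[:349,480:800]=cv2.resize(j,(320,349));cv2.imwrite('pics/z2.png',o)
E
```

```text
[ 0.57399755 -0.2354913   0.19502208] 4.2 0.4207345010731812
[277.12423275 209.49876085]
[277.44398653 196.96538227]
[276.85055893 273.87157666]
```

View pics/z2.png

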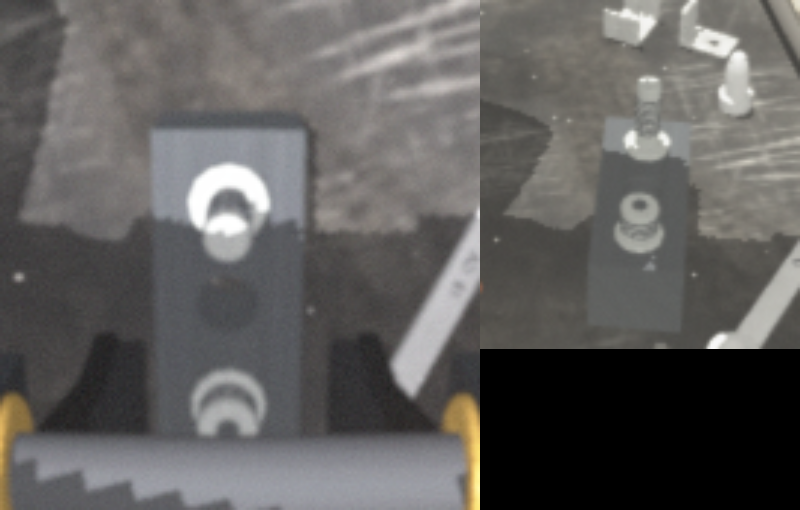

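The drift still stands upright in the rack, handle top at (276,210) as predicted. I'll descend again and let the fingers close fully.

Request:
servo_tool(
  targets=[
    {"offset": [0,-0.001,0.04],"dr": [0,0,0]},
    {"offset": [0,-0.001,0.08],"dr": [0,0,0]},
    {"offset": [0,-0.001,0.115],"dr": [0,0,0]},
    {"offset": [0,-0.001,0.135],"dr": [0,0,0]},
    {"offset": [0,-0.001,0.139],"dr": [0,0,0]},
    {"offset": [0,-0.001,0.139],"dr": [0,0,0]},
    {"offset": [0,-0.001,0.139],"dr": [0,0,0]},
  ],
)

```text
time_s: 4.83
position: [0.5743, -0.236, 0.0579]
tcp_rot: [[0.281, 0.96, 0.001], [0.96, -0.281, -0.001], [-0.0, 0.002, -1.0]]
force: [0.6, 0.1, 0.9]
opening: 0.547
grasp_force: 0.0
```

Request:
servo_tool(
  targets=[
    {"offset": [0,0,0],"dr": [0,0,0]},
    {"offset": [0,0,0],"dr": [0,0,0]},
    {"offset": [0,0,0],"dr": [0,0,0]},
    {"offset": [0,0,0],"dr": [0,0,0]},
    {"offset": [0,0,0],"dr": [0,0,0]},
    {"offset": [0,0,0],"dr": [0,0,0]},
    {"offset": [0,0,0],"dr": [0,0,0]},
    {"offset": [0,0,0],"dr": [0,0,0]},
    {"offset": [0,0,0],"dr": [0,0,0]},
    {"offset": [0,0,0],"dr": [0,0,0]},
  ],
  gripper=1,
)

```text
time_s: 5.67
position: [0.5721, -0.2349, 0.0573]
tcp_rot: [[0.28, 0.96, -0.003], [0.96, -0.28, 0.001], [0.0, -0.003, -1.0]]
force: [-4.2, 0.8, 5.3]
opening: 0.149
grasp_force: 30.0
```

Request:
servo_tool(
  targets=[
    {"offset": [0,0,-0.02],"dr": [0,0,0]},
    {"offset": [0,0,-0.05],"dr": [0,0,0]},
    {"offset": [0,0,-0.09],"dr": [0,0,0]},
    {"offset": [0,0,-0.13],"dr": [0,0,0]},
    {"offset": [0,0,-0.13],"dr": [0,0,0]},
    {"offset": [0,0,-0.13],"dr": [0,0,0]},
  ],
)

```text
time_s: 6.17
position: [0.5756, -0.2366, 0.19]
tcp_rot: [[0.281, 0.96, 0.007], [0.96, -0.281, -0.004], [-0.002, 0.008, -1.0]]
force: [0.1, -0.1, -2.0]
opening: 0.147
grasp_force: 30.0
```

```bash
cat >> h.py <<'E'
def cov(yaw):
    a=np.radians(yaw);cy=np.array([-np.sin(a),np.cos(a),0]);n=np.array([-.5*np.cos(a),-.5*np.sin(a),np.sqrt(.75)]);return np.c_[np.cross(cy,n),cy,n]
def Rtool(yaw):
    C=cov(yaw);return np.c_[C[:,1],C[:,0],-C[:,2]]
E
python3 - <<'E'
from h import *
C=cov(5.5);m=np.array([.5757,.149,.085]);print(bot.read_state()['opening'])
go(m+C@[0,-.034,.085],Rtool(5.5))
E
```

```text
0.14679481454870982
off [ 0.3228 -0.1352  0.0297] dr [-29.21   5.89 -21.25]
```

Request:
servo_tool(
  targets=[
    {"offset": [0.3228,-0.1352,0.0297],"dr": [-29.21,5.89,-21.25]},
    {"offset": [0.3228,-0.1352,0.0297],"dr": [-29.21,5.89,-21.25]},
    {"offset": [0.3228,-0.1352,0.0297],"dr": [-29.21,5.89,-21.25]},
    {"offset": [0.3228,-0.1352,0.0297],"dr": [-29.21,5.89,-21.25]},
    {"offset": [0.3228,-0.1352,0.0297],"dr": [-29.21,5.89,-21.25]},
    {"offset": [0.3228,-0.1352,0.0297],"dr": [-29.21,5.89,-21.25]},
    {"offset": [0.3228,-0.1352,0.0297],"dr": [-29.21,5.89,-21.25]},
    {"offset": [0.3228,-0.1352,0.0297],"dr": [-29.21,5.89,-21.25]},
    {"offset": [0.3228,-0.1352,0.0297],"dr": [-29.21,5.89,-21.25]},
    {"offset": [0.3228,-0.1352,0.0297],"dr": [-29.21,5.89,-21.25]},
    {"offset": [0.3228,-0.1352,0.0297],"dr": [-29.21,5.89,-21.25]},
    {"offset": [0.3228,-0.1352,0.0297],"dr": [-29.21,5.89,-21.25]},
    {"offset": [0.3228,-0.1352,0.0297],"dr": [-29.21,5.89,-21.25]},
  ],
)

```text
time_s: 7.25
position: [0.5341, 0.112, 0.1565]
tcp_rot: [[-0.096, 0.866, 0.491], [0.995, 0.081, 0.051], [0.004, 0.493, -0.87]]
force: [1.1, -0.2, -1.0]
opening: 0.154
grasp_force: 30.0
```

```bash
python3 - <<'E'
from h import *
c=wrist('w3.png');s=bot.read_state();print(s['position'],s['joint_positions'],s['tcp_rot'])
C=cov(5.5);m=np.array([.5757,.149,.085])
P={n:proj(c,m+C@np.array(v)) for n,v in dict(L=(0,.04,0),R=(0,-.04,0),c1=(.03,.074,0),c2=(.03,-.074,0),c3=(-.03,-.074,0),c4=(-.03,.074,0)).items()};print(P)
i=cv2.imread('pics/w3.png');l=P['L'];x0,y0=int(l[0])-100,max(0,int(l[1])-60)
cv2.imwrite('pics/z3.png',cv2.resize(i[y0:y0+150,x0:x0+200],(800,600),interpolation=cv2.INTER_CUBIC));print(x0,y0)
E
```

```text
[0.53445988 0.11141014 0.15678928] [ -2.24427677  24.81481411 119.82885832  33.63866266   7.21579411
 -39.97756565] [[-0.0943771   0.86595313  0.49113964]
 [ 0.99552689  0.07992168  0.05038589]
 [ 0.00437912  0.49369799 -0.8696224 ]]
{'L': array([282.78681393, 121.73706695]), 'R': array([282.68993435, 223.85808117]), 'c1': array([322.84031671,  77.84008346]), 'c2': array([318.52876243, 262.52404421]), 'c3': array([246.60632442, 262.47577926]), 'c4': array([242.60649928,  77.77694952])}
182 61
```

View pics/z3.png

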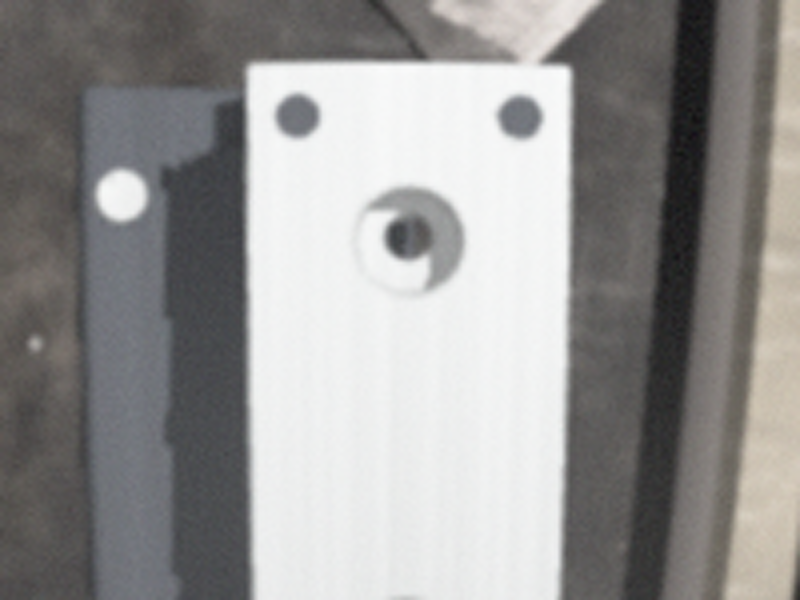

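The left hole mouth is at (284.3,121.3), against a prediction of (282.8,121.7). The strip's hole shows through it at about (284.0,120.3), so the strip is nearly in line here.

```bash
cat > m.py <<'E'
from h import *
c=wrist()
m=np.array([.5757,.149,.085]);C=cov(5.5)
def onp(uv,d=0):
    o,r=ray(c,uv);q=C.T@(o-m);v=C.T@r;return q+v*(d-q[2])/v[2]
print('mouth',onp((284.3,121.3))*1e3,'strip',onp((284,120.25),-.0124)*1e3)
for p in((244,81),(244.9,200),(324.8,81),(322,200)):print(onp(p)*1e3)
print('top edge',onp((284,77))*1e3)
i=cv2.cvtColor(c['color'],cv2.COLOR_RGB2GRAY).astype(float)
for r in(85,140,200):
    g=np.diff(i[r-2:r+3].mean(0));a=np.argmax(g[225:262])+225.5;b=np.argmin(g[305:340])+305.5
    print(r,a,b,onp((a,r))*1e3,onp((b,r))*1e3)
s=bot.read_state();print('tool angle vs cover',C.T@s['tcp_rot'],C.T@(s['position']-m))
E
python3 m.py
```

```text
mouth [ 1.68086487 39.70115017  0.        ] strip [  1.56669359  40.56272172 -12.4       ]
[-28.37629489  70.8714835    0.        ]
[-29.15070505 -21.06169658   0.        ]
[32.06703023 70.94619363  0.        ]
[ 31.28612032 -21.08721587   0.        ]
top edge [ 1.516965   73.49714889  0.        ]
85 242.5 323.5 [-29.51847052  67.81671794   0.        ] [31.07926149 67.82081192  0.        ]
140 242.5 322.5 [-29.95015136  25.7922183    0.        ] [3.06127102e+01 2.57666652e+01 2.77555756e-14]
200 244.5 321.5 [-29.46670274 -21.06080353   0.        ] [ 30.88992701 -21.08798819   0.        ]
tool angle vs cover [[ 0.0040283   0.99996788 -0.00692954]
 [ 0.99998792 -0.00400866  0.00284551]
 [ 0.00281764 -0.00694091 -0.99997194]] [-0.00256481 -0.03375824  0.08459666]
```

```bash
python3 - <<'E'
from h import *
c=wrist('w4.png');s=bot.read_state()
f=lambda z,x=0:proj(c,s['position']+s['tcp_rot']@np.array([x,0,z]))
for z in(.0123,.0393,.0553):print(z,f(z))
i=cv2.imread('pics/w4.png');cv2.imwrite('pics/z4.png',cv2.resize(i[190:310,200:360],(800,600),interpolation=cv2.INTER_CUBIC))
E
```

```text
0.0123 [277.71013802 250.61601046]
0.0393 [277.8375479  234.67988909]
0.0553 [277.9001524  226.89798825]
```

View pics/z4.png

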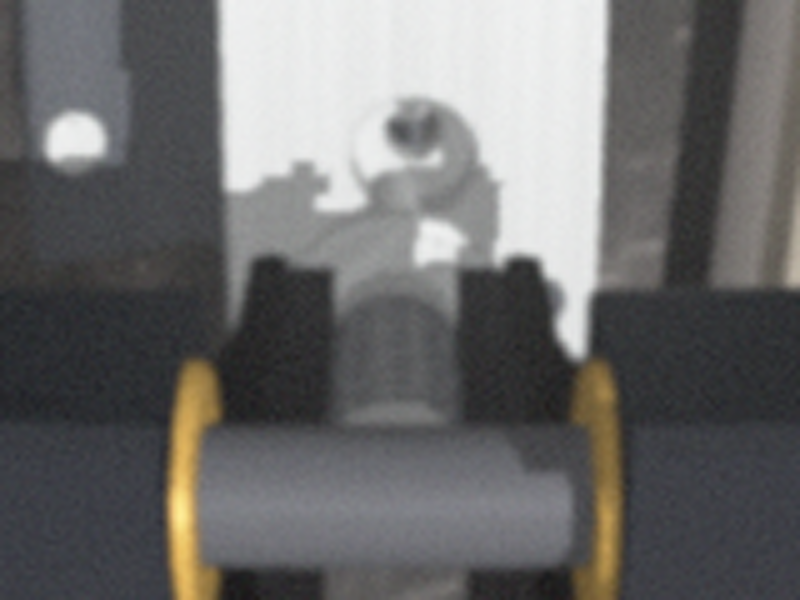

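The nose end shows at about (279.4,229), so the drift sits roughly 1 mm off in both tool x and y. I'll correct for that and move over the hole.

```bash
cat >> h.py <<'E'
m=np.array([.5757,.149,.085]);C=cov(5.5)
def cgo(x,y,z): go(m+C@(np.array([x,y,z])/1e3),Rtool(5.0))
def where():
    s=bot.read_state();print(np.round(C.T@(s['position']-m)*1e3,1),'F cov',np.round(C.T@s['force'],1),s['opening'],s['time_s'])
E
python3 - <<'E'
from h import *
where();cgo(.6,41.2,72);cgo(.6,41.2,46)
E
```

```text
[ -2.4 -33.9  84.7] F cov [ 0.5 -0.2 -1. ] 0.14733696823993248 7.4
off [0.0751 0.0028 0.0129] dr [-0.38 -0.4   0.19]
off [0.075  0.003  0.0389] dr [-0.38 -0.4   0.19]
```

Request:
servo_tool(
  targets=[
    {"offset": [0.035,0.0028,0.005],"dr": [-0.38,-0.4,0.19]},
    {"offset": [0.065,0.0028,0.0129],"dr": [-0.38,-0.4,0.19]},
    {"offset": [0.0751,0.0028,0.0129],"dr": [-0.38,-0.4,0.19]},
    {"offset": [0.0751,0.0028,0.0129],"dr": [-0.38,-0.4,0.19]},
    {"offset": [0.0751,0.0028,0.0129],"dr": [-0.38,-0.4,0.19]},
    {"offset": [0.0751,0.0028,0.0129],"dr": [-0.38,-0.4,0.19]},
    {"offset": [0.0751,0.0028,0.0129],"dr": [-0.38,-0.4,0.19]},
  ],
)

```text
time_s: 7.98
position: [0.5365, 0.1885, 0.1479]
tcp_rot: [[-0.09, 0.862, 0.499], [0.996, 0.078, 0.045], [-0.0, 0.501, -0.866]]
force: [-0.2, 0.2, -1.0]
opening: 0.15
grasp_force: 30.0
```

```bash
python3 - <<'E'
from h import *
where();cgo(.6,41.2,46)
s=cap('scene','s5.png');cap('side','d5.png')
i=cv2.imread('pics/s5.png')[170:290,90:230];j=cv2.imread('pics/d5.png')[90:210,230:350]
cv2.imwrite('pics/z5.png',np.hstack([cv2.resize(i,(430,370),interpolation=2),cv2.resize(j,(370,370),interpolation=2)]))
E
```

```text
[ 0.9 43.  72.1] F cov [-0.7  0.2 -0.7] 0.15013543566788012 7.9833
off [-0.0018 -0.0003  0.0261] dr [ 0.06 -0.09  0.17]
```

View pics/z5.png

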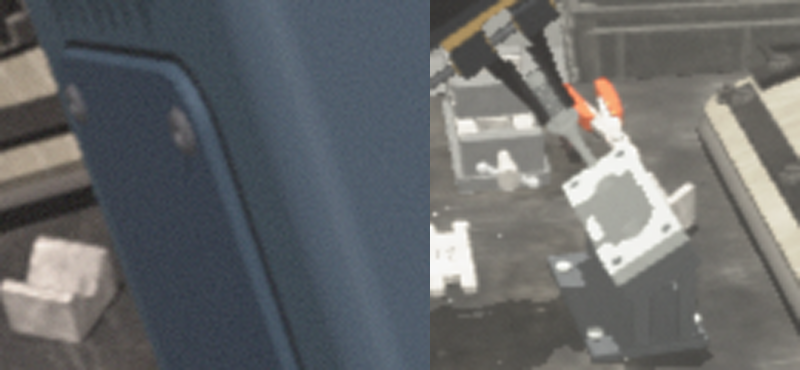

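The side view shows the drift square to the cover above the left hole, with the scene view blocked by the arm. I'll descend to 1–2 mm above the strip.

Request:
servo_tool(
  targets=[
    {"offset": [-0.0015,-0.0003,0.008],"dr": [0,0,0]},
    {"offset": [-0.0015,-0.0003,0.016],"dr": [0,0,0]},
    {"offset": [-0.0015,-0.0003,0.022],"dr": [0,0,0]},
    {"offset": [-0.0015,-0.0003,0.026],"dr": [0,0,0]},
    {"offset": [-0.0015,-0.0003,0.026],"dr": [0,0,0]},
    {"offset": [-0.0015,-0.0003,0.026],"dr": [0,0,0]},
  ],
)

```text
time_s: 8.58
position: [0.5488, 0.1864, 0.1251]
tcp_rot: [[-0.088, 0.863, 0.498], [0.996, 0.076, 0.044], [0.0, 0.5, -0.866]]
force: [1.2, 0.2, -1.9]
opening: 0.15
grasp_force: 30.0
```

```bash
python3 -c "
from h import *
where();cgo(.6,41.2,40)"
```

```text
[-0.  39.8 46.3] F cov [ 0.1  0.1 -2.3] 0.15006876950502282 8.5833
off [0.0014 0.0006 0.0063] dr [-0.03 -0.02  0.03]
```

Request:
servo_tool(
  targets=[
    {"offset": [0.0008,0.0004,0],"dr": [0,0,0]},
    {"offset": [0.0008,0.0004,0.001],"dr": [0,0,0]},
    {"offset": [0.0008,0.0004,0.002],"dr": [0,0,0]},
    {"offset": [0.0008,0.0004,0.003],"dr": [0,0,0]},
    {"offset": [0.0008,0.0004,0.004],"dr": [0,0,0]},
    {"offset": [0.0008,0.0004,0.004],"dr": [0,0,0]},
  ],
)

```text
time_s: 9.08
position: [0.551, 0.1887, 0.1218]
tcp_rot: [[-0.09, 0.863, 0.498], [0.996, 0.078, 0.045], [0.0, 0.5, -0.866]]
force: [-0.3, -0.3, -0.6]
opening: 0.155
grasp_force: 30.0
```

```bash
python3 -c "
from h import *
where();cgo(.6,41.2,40)"
```

```text
[ 0.4 41.9 42.3] F cov [-0.6 -0.2 -0.4] 0.15450056381306682 9.0833
off [-0.0007  0.0002  0.0023] dr [-0.   -0.08  0.13]
```

Request:
servo_tool(
  targets=[
    {"offset": [-0.0004,0,0.001],"dr": [0,0,0]},
    {"offset": [-0.0004,0,0.002],"dr": [0,0,0]},
    {"offset": [-0.0004,0,0.003],"dr": [0,0,0]},
    {"offset": [-0.0004,0,0.003],"dr": [0,0,0]},
    {"offset": [-0.0004,0,0.003],"dr": [0,0,0]},
  ],
)

```text
time_s: 9.5
position: [0.5524, 0.1884, 0.1192]
tcp_rot: [[-0.09, 0.863, 0.498], [0.996, 0.078, 0.045], [0.0, 0.5, -0.866]]
force: [0.2, -0.6, -1.8]
opening: 0.15
grasp_force: 30.0
```

```bash
python3 -c "
from h import *
where()"
```

```text
[ 0.3 41.4 39.3] F cov [-0.8 -0.6 -1.6] 0.15009452605589255 9.5
```

The nose is about 3.5 mm below the strip's top face with no push-back, so it's in the strip's hole. Continuing.

Request:
servo_tool(
  targets=[
    {"offset": [-0.0005,0,0.002],"dr": [0,0,0]},
    {"offset": [-0.0005,0,0.004],"dr": [0,0,0]},
    {"offset": [-0.0005,0,0.006],"dr": [0,0,0]},
    {"offset": [-0.0005,0,0.008],"dr": [0,0,0]},
    {"offset": [-0.0005,0,0.01],"dr": [0,0,0]},
    {"offset": [-0.0005,0,0.01],"dr": [0,0,0]},
  ],
)

```text
time_s: 10.0
position: [0.5576, 0.1884, 0.1105]
tcp_rot: [[-0.09, 0.863, 0.498], [0.996, 0.078, 0.045], [0.0, 0.5, -0.866]]
force: [0.1, 1.0, -1.7]
opening: 0.15
grasp_force: 30.0
```

```bash
python3 -c "
from h import *
where()"
```

```text
[ 0.4 41.  29.2] F cov [-0.7  1.  -1.5] 0.1502594070494439 10.0
```

Request:
servo_tool(
  targets=[
    {"offset": [-0.0003,0.0002,0.0015],"dr": [0,0,0]},
    {"offset": [-0.0003,0.0002,0.003],"dr": [0,0,0]},
    {"offset": [-0.0003,0.0002,0.0045],"dr": [0,0,0]},
    {"offset": [-0.0003,0.0002,0.006],"dr": [0,0,0]},
    {"offset": [-0.0003,0.0002,0.0075],"dr": [0,0,0]},
    {"offset": [-0.0003,0.0002,0.0075],"dr": [0,0,0]},
  ],
)

```text
time_s: 10.5
position: [0.5614, 0.1888, 0.1043]
tcp_rot: [[-0.091, 0.862, 0.498], [0.996, 0.078, 0.046], [0.001, 0.5, -0.866]]
force: [0.6, 0.5, -0.9]
opening: 0.153
grasp_force: 30.0
```

```bash
python3 -c "
from h import *
where()"
```

```text
[ 0.6 41.  21.9] F cov [ 0.1  0.5 -1.1] 0.15312332391367264 10.5
```

Request:
servo_tool(
  targets=[
    {"offset": [-0.0002,0,0.0015],"dr": [0,0,0]},
    {"offset": [-0.0002,0,0.003],"dr": [0,0,0]},
    {"offset": [-0.0002,0,0.0045],"dr": [0,0,0]},
    {"offset": [-0.0002,0,0.006],"dr": [0,0,0]},
    {"offset": [-0.0002,0,0.006],"dr": [0,0,0]},
  ],
)

```text
time_s: 10.92
position: [0.5643, 0.1891, 0.0991]
tcp_rot: [[-0.091, 0.862, 0.498], [0.996, 0.078, 0.047], [0.001, 0.5, -0.866]]
force: [-1.7, 1.8, -1.1]
opening: 0.15
grasp_force: 30.0
```

```bash
python3 -c "
from h import *
where()"
```

```text
[ 0.6 41.  16. ] F cov [-1.8  2.  -0.2] 0.15027822368419919 10.9167
```

Request:
servo_tool(
  targets=[
    {"offset": [-0.0002,0,0.0008],"dr": [0,0,0]},
    {"offset": [-0.0002,0,0.0016],"dr": [0,0,0]},
    {"offset": [-0.0002,0,0.0024],"dr": [0,0,0]},
    {"offset": [-0.0002,0,0.0032],"dr": [0,0,0]},
    {"offset": [-0.0002,0,0.0032],"dr": [0,0,0]},
  ],
)

```text
time_s: 11.33
position: [0.5658, 0.1892, 0.0965]
tcp_rot: [[-0.091, 0.862, 0.498], [0.996, 0.078, 0.047], [0.002, 0.5, -0.866]]
force: [-1.6, 2.2, -0.0]
opening: 0.151
grasp_force: 30.0
```

```bash
python3 -c "
from h import *
where()"
```

```text
[ 0.5 41.  12.9] F cov [-1.2  2.4  0.7] 0.15137131173472124 11.3333
```

Request:
servo_tool(
  targets=[
    {"offset": [0,0.0002,0.0005],"dr": [0,0,0]},
    {"offset": [0,0.0002,0.001],"dr": [0,0,0]},
    {"offset": [0,0.0002,0.0015],"dr": [0,0,0]},
    {"offset": [0,0.0002,0.0015],"dr": [0,0,0]},
  ],
)

```text
time_s: 11.67
position: [0.5662, 0.1891, 0.0958]
tcp_rot: [[-0.091, 0.862, 0.498], [0.996, 0.078, 0.047], [0.001, 0.5, -0.866]]
force: [-5.1, 3.0, 6.3]
opening: 0.148
grasp_force: 30.0
```

```bash
python3 -c "
from h import *
where()"
```

```text
[ 0.5 40.9 12.2] F cov [-1.1  3.4  7.8] 0.14777199016054043 11.6667
```

The collar meets the cover at the expected 12.3 mm height with about 8 N. One more small push, then release.

Request:
servo_tool(
  targets=[
    {"offset": [0,0,0.0006],"dr": [0,0,0]},
    {"offset": [0,0,0.0006],"dr": [0,0,0]},
    {"offset": [0,0,0],"dr": [0,0,0]},
  ],
)

```text
time_s: 11.92
position: [0.5662, 0.1891, 0.0959]
tcp_rot: [[-0.091, 0.862, 0.498], [0.996, 0.078, 0.046], [0.001, 0.5, -0.866]]
force: [-3.3, 2.6, 1.4]
opening: 0.152
grasp_force: 30.0
```

Request:
servo_tool(
  targets=[
    {"offset": [0,0,0],"dr": [0,0,0]},
    {"offset": [0,0,0],"dr": [0,0,0]},
    {"offset": [0,0,0],"dr": [0,0,0]},
    {"offset": [0,0,0],"dr": [0,0,0]},
    {"offset": [0,0,0],"dr": [0,0,0]},
    {"offset": [0,0,0],"dr": [0,0,0]},
  ],
  gripper=-0.1,
)

```text
time_s: 12.42
position: [0.5672, 0.1882, 0.095]
tcp_rot: [[-0.089, 0.863, 0.498], [0.996, 0.077, 0.044], [-0.0, 0.5, -0.866]]
force: [0.1, 0.9, -0.2]
opening: 0.503
grasp_force: 0.0
```

Request:
servo_tool(
  targets=[
    {"offset": [0,0,-0.01],"dr": [0,0,0]},
    {"offset": [0,0,-0.03],"dr": [0,0,0]},
    {"offset": [0,0,-0.06],"dr": [0,0,0]},
    {"offset": [0,0,-0.08],"dr": [0,0,0]},
    {"offset": [-0.04,0,-0.09],"dr": [0,0,0]},
    {"offset": [-0.08,0,-0.09],"dr": [0,0,0]},
    {"offset": [-0.08,0,-0.09],"dr": [0,0,0]},
    {"offset": [-0.08,0,-0.09],"dr": [0,0,0]},
  ],
)

```text
time_s: 13.08
position: [0.5391, 0.1452, 0.1475]
tcp_rot: [[-0.082, 0.867, 0.491], [0.997, 0.077, 0.03], [-0.012, 0.491, -0.871]]
force: [-0.1, -0.1, -1.0]
opening: 0.55
grasp_force: 0.0
```

```bash
python3 - <<'E'
from h import *
where()
c=wrist('w6.png')
i=cv2.imread('pics/w6.png');p=proj(c,m+C@[.0016,.0397,0]);q=proj(c,m+C@[.0006,-.0403,0]);print(p,q,proj(c,m+C@[.0016,.0397,.046]))
cv2.imwrite('pics/z6.png',cv2.resize(i[80:260,160:400],(800,600),interpolation=2))
B=(.5525,-.306)
go((B[0],B[1],.17),Rdown(73.7))
E
```

```text
[-0.6 -0.3 72.6] F cov [-0.6 -0.1 -0.8] 0.5495460185952651 13.0833
[281.53410165 165.09427129] [280.55050959 265.47131687] [281.42021661 177.09764023]
off [-0.4498 -0.0121 -0.0253] dr [29.26 -4.68 20.67]
```

View pics/z6.png

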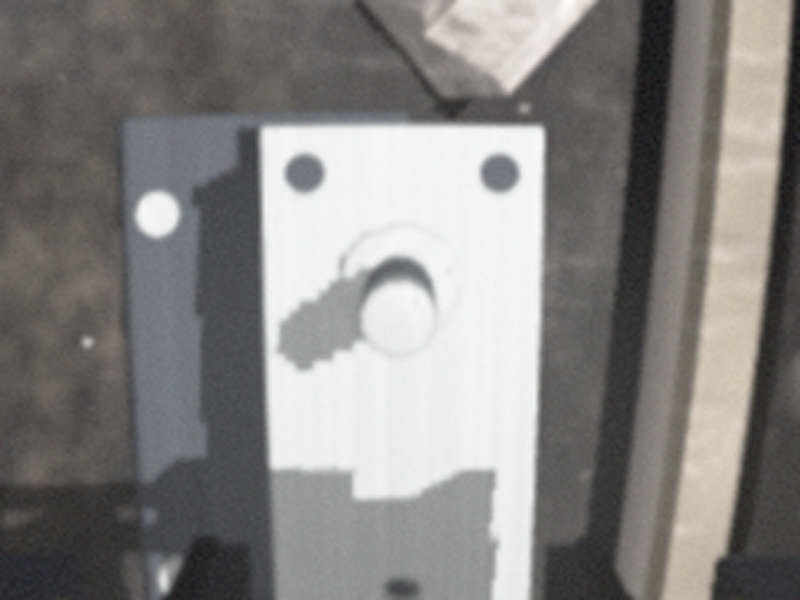

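The drift is home: collar at (279,165) around the hole, handle top at (279,175), square as expected. Next is the bolt.

Request:
servo_tool(
  targets=[
    {"offset": [-0.4498,-0.0121,-0.0253],"dr": [29.26,-4.68,20.67]},
    {"offset": [-0.4498,-0.0121,-0.0253],"dr": [29.26,-4.68,20.67]},
    {"offset": [-0.4498,-0.0121,-0.0253],"dr": [29.26,-4.68,20.67]},
    {"offset": [-0.4498,-0.0121,-0.0253],"dr": [29.26,-4.68,20.67]},
    {"offset": [-0.4498,-0.0121,-0.0253],"dr": [29.26,-4.68,20.67]},
    {"offset": [-0.4498,-0.0121,-0.0253],"dr": [29.26,-4.68,20.67]},
    {"offset": [-0.4498,-0.0121,-0.0253],"dr": [29.26,-4.68,20.67]},
    {"offset": [-0.4498,-0.0121,-0.0253],"dr": [29.26,-4.68,20.67]},
    {"offset": [-0.4498,-0.0121,-0.0253],"dr": [29.26,-4.68,20.67]},
    {"offset": [-0.4498,-0.0121,-0.0253],"dr": [29.26,-4.68,20.67]},
    {"offset": [-0.4498,-0.0121,-0.0253],"dr": [29.26,-4.68,20.67]},
    {"offset": [-0.4498,-0.0121,-0.0253],"dr": [29.26,-4.68,20.67]},
    {"offset": [-0.4498,-0.0121,-0.0253],"dr": [29.26,-4.68,20.67]},
    {"offset": [-0.4498,-0.0121,-0.0253],"dr": [29.26,-4.68,20.67]},
    {"offset": [-0.4498,-0.0121,-0.0253],"dr": [29.26,-4.68,20.67]},
  ],
)

```text
time_s: 14.38
position: [0.5523, -0.3029, 0.1685]
tcp_rot: [[0.28, 0.96, -0.002], [0.96, -0.28, 0.001], [0.001, -0.002, -1.0]]
force: [-0.6, 0.6, 0.9]
opening: 0.547
grasp_force: 0.0
```

```bash
python3 - <<'E'
from h import *
c=wrist('w7.png');s=bot.read_state();print(s['position'],s['opening'],s['time_s'])
for z in(.067,.049,.045):print(proj(c,np.array([.5527,-.3055,z])))
i=cv2.imread('pics/w7.png');cv2.imwrite('pics/z7.png',cv2.resize(i[130:280,180:380],(800,600),interpolation=2))
go((.5527,-.3055,.051),Rdown(73.7))
E
```

```text
[ 0.55249359 -0.30275592  0.16866358] 0.5471692478502785 14.4333
[279.22768093 211.93661181]
[279.2416944 206.3966519]
[279.24457214 205.25396091]
off [-0.0026  0.0012  0.1177] dr [-0.11 -0.02  0.08]
```

View pics/z7.png

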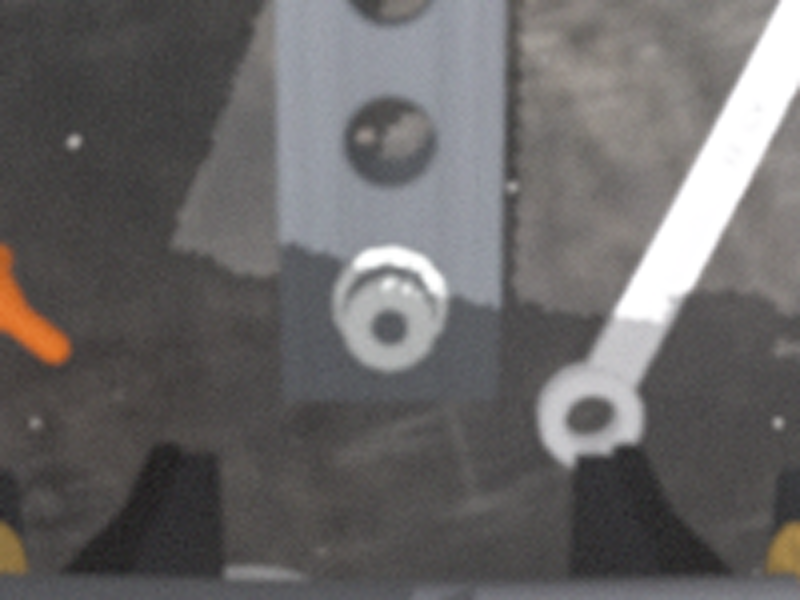

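The bolt head is at (277.3,210.8), 2 px from the prediction. Descending and gripping.

Request:
servo_tool(
  targets=[
    {"offset": [-0.0018,0,0.04],"dr": [0,0,0]},
    {"offset": [-0.0018,0,0.075],"dr": [0,0,0]},
    {"offset": [-0.0018,0,0.1],"dr": [0,0,0]},
    {"offset": [-0.0018,0,0.112],"dr": [0,0,0]},
    {"offset": [-0.0018,0,0.1175],"dr": [0,0,0]},
    {"offset": [-0.0018,0,0.1175],"dr": [0,0,0]},
    {"offset": [-0.0018,0,0.1175],"dr": [0,0,0]},
  ],
)

```text
time_s: 15.02
position: [0.5534, -0.3065, 0.0528]
tcp_rot: [[0.28, 0.96, 0.002], [0.96, -0.28, -0.001], [-0.001, 0.002, -1.0]]
force: [-0.0, -1.0, 0.4]
opening: 0.551
grasp_force: 0.0
```

Request:
servo_tool(
  targets=[
    {"offset": [0,0,0],"dr": [0,0,0]},
    {"offset": [0,0,0],"dr": [0,0,0]},
    {"offset": [0,0,0],"dr": [0,0,0]},
    {"offset": [0,0,0],"dr": [0,0,0]},
    {"offset": [0,0,0],"dr": [0,0,0]},
    {"offset": [0,0,0],"dr": [0,0,0]},
    {"offset": [0,0,0],"dr": [0,0,0]},
    {"offset": [0,0,0],"dr": [0,0,0]},
    {"offset": [0,0,0],"dr": [0,0,0]},
    {"offset": [0,0,0],"dr": [0,0,0]},
  ],
  gripper=1,
)

```text
time_s: 15.85
position: [0.5514, -0.3061, 0.052]
tcp_rot: [[0.28, 0.96, -0.002], [0.96, -0.28, 0.001], [0.0, -0.002, -1.0]]
force: [-3.9, 0.5, 5.1]
opening: 0.218
grasp_force: 30.0
```

Request:
servo_tool(
  targets=[
    {"offset": [0,0,-0.02],"dr": [0,0,0]},
    {"offset": [0,0,-0.05],"dr": [0,0,0]},
    {"offset": [0,0,-0.09],"dr": [0,0,0]},
    {"offset": [0,0,-0.13],"dr": [0,0,0]},
    {"offset": [0,0,-0.13],"dr": [0,0,0]},
    {"offset": [0,0,-0.13],"dr": [0,0,0]},
  ],
)

```text
time_s: 16.35
position: [0.5543, -0.3077, 0.1846]
tcp_rot: [[0.281, 0.96, 0.006], [0.96, -0.281, -0.004], [-0.002, 0.007, -1.0]]
force: [-0.4, -0.7, -1.4]
opening: 0.218
grasp_force: 30.0
```

```bash
python3 - <<'E'
from h import *
where();cgo(-.1,-70,75)
E
```

```text
[  -6.5 -452.5  118.8] F cov [-1.1 -0.6 -1. ] 0.21803643456828617 16.35
off [ 0.3655 -0.1168  0.033 ] dr [-29.27   5.78 -20.74]
```

Request:
servo_tool(
  targets=[
    {"offset": [0.3655,-0.1168,0.033],"dr": [-29.27,5.78,-20.74]},
    {"offset": [0.3655,-0.1168,0.033],"dr": [-29.27,5.78,-20.74]},
    {"offset": [0.3655,-0.1168,0.033],"dr": [-29.27,5.78,-20.74]},
    {"offset": [0.3655,-0.1168,0.033],"dr": [-29.27,5.78,-20.74]},
    {"offset": [0.3655,-0.1168,0.033],"dr": [-29.27,5.78,-20.74]},
    {"offset": [0.3655,-0.1168,0.033],"dr": [-29.27,5.78,-20.74]},
    {"offset": [0.3655,-0.1168,0.033],"dr": [-29.27,5.78,-20.74]},
    {"offset": [0.3655,-0.1168,0.033],"dr": [-29.27,5.78,-20.74]},
    {"offset": [0.3655,-0.1168,0.033],"dr": [-29.27,5.78,-20.74]},
    {"offset": [0.3655,-0.1168,0.033],"dr": [-29.27,5.78,-20.74]},
    {"offset": [0.3655,-0.1168,0.033],"dr": [-29.27,5.78,-20.74]},
    {"offset": [0.3655,-0.1168,0.033],"dr": [-29.27,5.78,-20.74]},
    {"offset": [0.3655,-0.1168,0.033],"dr": [-29.27,5.78,-20.74]},
    {"offset": [0.3655,-0.1168,0.033],"dr": [-29.27,5.78,-20.74]},
    {"offset": [0.3655,-0.1168,0.033],"dr": [-29.27,5.78,-20.74]},
  ],
)

```text
time_s: 17.6
position: [0.5431, 0.0756, 0.1484]
tcp_rot: [[-0.084, 0.866, 0.493], [0.996, 0.071, 0.046], [0.005, 0.495, -0.869]]
force: [0.0, 0.4, -1.3]
opening: 0.222
grasp_force: 30.0
```

```bash
python3 - <<'E'
from h import *
where();c=wrist('w8.png');s=bot.read_state()
print('mouth',proj(c,m+C@[.001,-.0403,0]))
for z in(.007,.0325,.035):print(z,proj(c,s['position']+s['tcp_rot']@np.array([.0016,.0011,z])))
i=cv2.imread('pics/w8.png');cv2.imwrite('pics/z8.png',cv2.resize(i[130:280,180:380],(800,600),interpolation=2))
cgo(-.1,-41.9,60)
E
```

```text
[ -2.5 -70.   74.6] F cov [-0.6  0.4 -1.1] 0.2216355786370116 17.6
mouth [282.57413615 179.98292337]
0.007 [279.60867208 251.63231728]
0.0325 [279.51205781 235.95929185]
0.035 [279.50372168 234.61452332]
off [0.0282 0.002  0.0146] dr [-0.33 -0.15 -0.29]
```

View pics/z8.png

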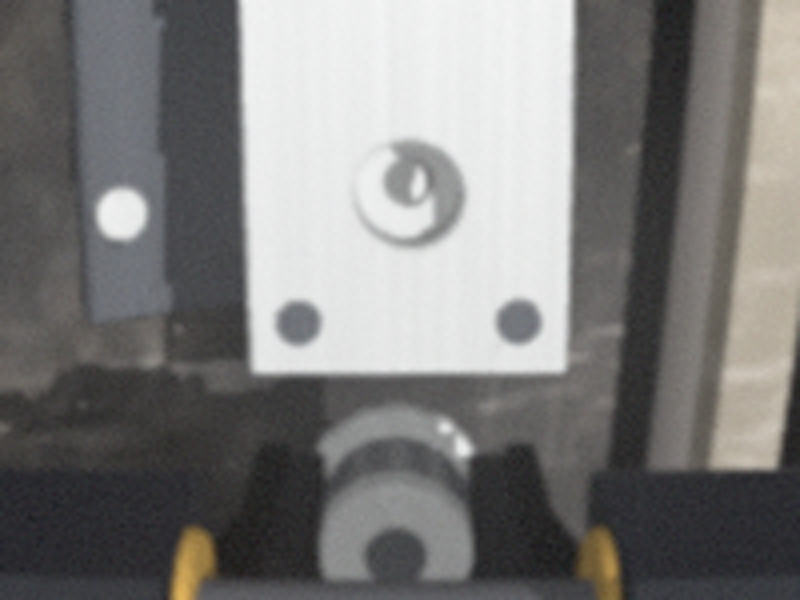

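```bash
python3 - <<'E'
from h import *
c=wrist();s=bot.read_state();where()
f=lambda v:proj(c,s['position']+s['tcp_rot']@(np.array(v)/1e3))
for x in(-1,0,1,2,3):print(x,'headtop',f((x,1.1,-15)),'flange edge',f((x+13,1.1,3)),f((x+13,1.1,7)))
for p in((282.25,178),(409/4+180,130+138/4),(409/4+180,130+247/4)):
    o,r=ray(c,p);q=C.T@(o-m);v=C.T@r;print('hole',(q-v*q[2]/v[2])*1e3)
o,r=ray(c,(282.3,130+372/4));q=C.T@(o-m);v=C.T@r;print('bottom edge',(q-v*q[2]/v[2])*1e3)
cgo(-.1,-41.9,55)
E
```

```text
[ -2.3 -70.   74.8] F cov [-0.8 -0.3 -0.6] 0.218782374936976 17.7
-1 headtop [279.59084646 273.11810823] flange edge [279.55602095 236.52434107] [279.53907391 234.00098866]
0 headtop [279.59476406 271.3469191 ] flange edge [279.55925427 234.78500706] [279.54218586 232.29335486]
1 headtop [279.59868255 269.56605844] flange edge [279.56248297 233.03885343] [279.54529326 230.57930472]
2 headtop [279.60260154 267.77555452] flange edge [279.56570676 231.28594129] [279.54839582 228.85889776]
3 headtop [279.60652066 265.97543824] flange edge [279.56892531 229.52633377] [279.55149326 227.13219541]
hole [  0.9091572  -38.93344075   0.        ]
hole [  1.00505457 -28.87833209   0.        ]
hole [  0.81311897 -49.32981029   0.        ]
bottom edge [  0.63759833 -73.76572523   0.        ]
off [0.0281 0.0019 0.0197] dr [-0.32 -0.16 -0.29]
```

The right hole is at (0.9,-39.7) mm in cover axes. The bolt sits about 1.4 mm along tool x. Moving over the hole and down in stages.

Request:
servo_tool(
  targets=[
    {"offset": [0.02,0.0019,0],"dr": [-0.32,-0.16,-0.29]},
    {"offset": [0.0289,0.0019,0.008],"dr": [-0.32,-0.16,-0.29]},
    {"offset": [0.0289,0.0019,0.0197],"dr": [-0.32,-0.16,-0.29]},
    {"offset": [0.0289,0.0019,0.0197],"dr": [-0.32,-0.16,-0.29]},
    {"offset": [0.0289,0.0019,0.0197],"dr": [-0.32,-0.16,-0.29]},
    {"offset": [0.0289,0.0019,0.0197],"dr": [-0.32,-0.16,-0.29]},
    {"offset": [0.0289,0.0019,0.0197],"dr": [-0.32,-0.16,-0.29]},
    {"offset": [0.0289,0.0019,0.0197],"dr": [-0.32,-0.16,-0.29]},
  ],
)

```text
time_s: 18.37
position: [0.5516, 0.1067, 0.1329]
tcp_rot: [[-0.09, 0.862, 0.498], [0.996, 0.078, 0.045], [-0.0, 0.5, -0.866]]
force: [-1.0, 0.3, 0.4]
opening: 0.218
grasp_force: 30.0
```

```bash
python3 -c "
from h import *
where();cgo(-.2,-41.1,26)"
```

```text
[ -0.3 -39.8  55.5] F cov [-0.6  0.4  0.8] 0.2180542178842771 18.3667
off [-0.0012  0.0001  0.0295] dr [ 0.01 -0.07  0.13]
```

Request:
servo_tool(
  targets=[
    {"offset": [-0.0009,0,0.01],"dr": [0,0,0]},
    {"offset": [-0.0009,0,0.018],"dr": [0,0,0]},
    {"offset": [-0.0009,0,0.025],"dr": [0,0,0]},
    {"offset": [-0.0009,0,0.0295],"dr": [0,0,0]},
    {"offset": [-0.0009,0,0.0295],"dr": [0,0,0]},
    {"offset": [-0.0009,0,0.0295],"dr": [0,0,0]},
  ],
)

```text
time_s: 18.87
position: [0.5663, 0.1073, 0.1071]
tcp_rot: [[-0.09, 0.863, 0.498], [0.996, 0.078, 0.045], [0.0, 0.5, -0.866]]
force: [-0.3, 1.6, -0.4]
opening: 0.224
grasp_force: 30.0
```

```bash
python3 -c "
from h import *
where();cgo(-.2,-41.1,21)"
```

```text
[ -0.5 -40.6  25.8] F cov [-0.3  1.6 -0.2] 0.22402085112387535 18.8667
off [-0.0005  0.0003  0.0048] dr [-0.02 -0.07  0.12]
```

Request:
servo_tool(
  targets=[
    {"offset": [-0.0005,0.0003,0.001],"dr": [0,0,0]},
    {"offset": [-0.0005,0.0003,0.002],"dr": [0,0,0]},
    {"offset": [-0.0005,0.0003,0.003],"dr": [0,0,0]},
    {"offset": [-0.0005,0.0003,0.004],"dr": [0,0,0]},
    {"offset": [-0.0005,0.0003,0.005],"dr": [0,0,0]},
    {"offset": [-0.0005,0.0003,0.005],"dr": [0,0,0]},
  ],
)

```text
time_s: 19.37
position: [0.5692, 0.1073, 0.1028]
tcp_rot: [[-0.09, 0.863, 0.498], [0.996, 0.078, 0.045], [0.0, 0.5, -0.866]]
force: [0.1, -0.2, -0.5]
opening: 0.217
grasp_force: 30.0
```

```bash
python3 -c "
from h import *
where()"
```

```text
[ -0.1 -40.9  20.6] F cov [-0.1 -0.2 -0.5] 0.21694361726304925 19.3667
```

Entering the strip freely. Continuing.

Request:
servo_tool(
  targets=[
    {"offset": [0,0,0.001],"dr": [0,0,0]},
    {"offset": [0,0,0.0025],"dr": [0,0,0]},
    {"offset": [0,0,0.004],"dr": [0,0,0]},
    {"offset": [0,0,0.0055],"dr": [0,0,0]},
    {"offset": [0,0,0.007],"dr": [0,0,0]},
    {"offset": [0,0,0.007],"dr": [0,0,0]},
  ],
)

```text
time_s: 19.87
position: [0.5727, 0.1076, 0.0966]
tcp_rot: [[-0.09, 0.863, 0.498], [0.996, 0.078, 0.045], [0.0, 0.5, -0.866]]
force: [-0.2, 0.6, 0.1]
opening: 0.219
grasp_force: 30.0
```

```bash
python3 -c "
from h import *
where()"
```

```text
[ -0.2 -40.9  13.5] F cov [-0.1  0.6  0.1] 0.21889038560350255 19.8667
```

Request:
servo_tool(
  targets=[
    {"offset": [0,0,0.001],"dr": [0,0,0]},
    {"offset": [0,0,0.002],"dr": [0,0,0]},
    {"offset": [0,0,0.003],"dr": [0,0,0]},
    {"offset": [0,0,0.004],"dr": [0,0,0]},
    {"offset": [0,0,0.005],"dr": [0,0,0]},
    {"offset": [0,0,0.005],"dr": [0,0,0]},
  ],
)

```text
time_s: 20.37
position: [0.5752, 0.1078, 0.0924]
tcp_rot: [[-0.09, 0.863, 0.498], [0.996, 0.078, 0.045], [0.0, 0.5, -0.866]]
force: [-0.4, -0.1, -1.9]
opening: 0.216
grasp_force: 30.0
```

```bash
python3 -c "
from h import *
where()"
```

```text
[ -0.1 -40.9   8.6] F cov [-1.3 -0.1 -1.5] 0.21564472721864428 20.3667
```

Request:
servo_tool(
  targets=[
    {"offset": [0,0,0.0006],"dr": [0,0,0]},
    {"offset": [0,0,0.0012],"dr": [0,0,0]},
    {"offset": [0,0,0.0018],"dr": [0,0,0]},
    {"offset": [0,0,0.0023],"dr": [0,0,0]},
    {"offset": [0,0,0.0023],"dr": [0,0,0]},
  ],
)

```text
time_s: 20.78
position: [0.5759, 0.1079, 0.0912]
tcp_rot: [[-0.09, 0.862, 0.498], [0.996, 0.078, 0.045], [0.0, 0.5, -0.866]]
force: [-2.4, -0.7, 6.1]
opening: 0.219
grasp_force: 30.0
```

```bash
python3 -c "
from h import *
where()"
```

```text
[ -0.1 -40.9   7.2] F cov [ 1.  -0.5  6.5] 0.2186489963834709 20.7833
```

The flange is on the cover at the expected height with 6.5 N. Releasing and retreating.

Request:
servo_tool(
  targets=[
    {"offset": [0,0,0.0006],"dr": [0,0,0]},
    {"offset": [0,0,0.0006],"dr": [0,0,0]},
    {"offset": [0,0,0],"dr": [0,0,0]},
  ],
)

```text
time_s: 21.03
position: [0.5759, 0.1079, 0.0912]
tcp_rot: [[-0.09, 0.862, 0.498], [0.996, 0.078, 0.045], [-0.0, 0.5, -0.866]]
force: [-0.1, -0.0, 0.1]
opening: 0.215
grasp_force: 30.0
```

Request:
servo_tool(
  targets=[
    {"offset": [0,0,0],"dr": [0,0,0]},
    {"offset": [0,0,0],"dr": [0,0,0]},
    {"offset": [0,0,0],"dr": [0,0,0]},
    {"offset": [0,0,0],"dr": [0,0,0]},
    {"offset": [0,0,0],"dr": [0,0,0]},
    {"offset": [0,0,0],"dr": [0,0,0]},
  ],
  gripper=-0.1,
)

```text
time_s: 21.53
position: [0.5764, 0.108, 0.0904]
tcp_rot: [[-0.09, 0.863, 0.498], [0.996, 0.078, 0.045], [0.0, 0.5, -0.866]]
force: [0.3, -0.6, -0.6]
opening: 0.526
grasp_force: 0.0
```

Request:
servo_tool(
  targets=[
    {"offset": [0,0,-0.01],"dr": [0,0,0]},
    {"offset": [0,0,-0.03],"dr": [0,0,0]},
    {"offset": [0,0,-0.06],"dr": [0,0,0]},
    {"offset": [-0.03,0,-0.08],"dr": [0,0,0]},
    {"offset": [-0.07,0,-0.08],"dr": [0,0,0]},
    {"offset": [-0.07,0,-0.08],"dr": [0,0,0]},
    {"offset": [-0.07,0,-0.08],"dr": [0,0,0]},
    {"offset": [-0.07,0,-0.08],"dr": [0,0,0]},
  ],
)

```text
time_s: 22.2
position: [0.5434, 0.0321, 0.1614]
tcp_rot: [[-0.087, 0.861, 0.501], [0.996, 0.076, 0.042], [-0.001, 0.502, -0.865]]
force: [-0.0, 1.3, -0.6]
opening: 0.546
grasp_force: 0.0
```

```bash
python3 - <<'E'
from h import *
where();c=wrist('w9.png')
for v in((.0016,.0397,.046),(.0016,.0397,.004),(.0009,-.0397,.022),(.0009,-.0397,.004)):print(proj(c,m+C@np.array(v)))
i=cv2.imread('pics/w9.png');cv2.imwrite('pics/z9.png',cv2.resize(i[60:255,150:410],(800,600),interpolation=2))
E
```

```text
[   0.6 -113.3   87.8] F cov [-0.2  1.3 -0.6] 0.5464866784573653 22.2
[277.35037063  -1.46998416]
[277.42121194  17.7531643 ]
[277.11433004 119.74351647]
[277.16586789 119.69301603]
```

View pics/z9.png

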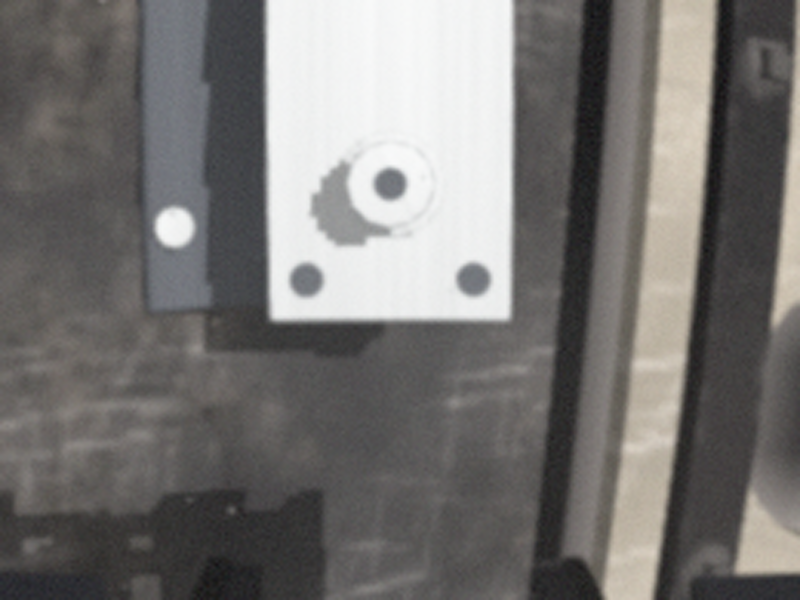

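The bolt is seated square: its head is at (277,120) against a prediction of (277.1,119.7), with the flange concentric. The gripper is clear of everything, so I'm handing in.

```bash
python3 -c "
from h import *
print(ticket.hand_in())"
```

```text
the job is handed in; nothing more can be done
None
```

The drift is home in the left hole and the bolt home in the right hole, the gripper is clear of both, and the job was handed in at about 22 s; hand-in gave no verdict.

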